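Unstack the stock containers onto their trays

TASK

Take the stack of stock containers apart from the top down, one at a time, and set each one upright in the tray whose recess has its shape and size: the tin in the small round one, the tub in the large round one, the blue box in the short rectangular one and the wooden crate in the long rectangular one. Each must sit flat on the floor of its recess and be left there; set them down rather than dropping them, do not tip any over, and leave the other things on the bench where they are.

Things in the scene. Friction and masses are not known exactly. Their poses are not given: they have to be found in the camera images.
- tin_mid (a point): Small steel tin, upright closed cylinder, 42 mm diameter, 56 mm high; at the start on top of the stack, standing on the tub. The point is its centre, half-way up (28 mm above its underside); z up.
- tub_mid (a point): White plastic tub with a flat lid, upright closed cylinder, 60 mm diameter, 56 mm high; second from the top, standing on the blue box. The point is its centre, 28 mm above its underside; z up.
- bin_mid (a point): Blue plastic lidded box, 96 x 60 x 56 mm (length, width, height), flat lid; third from the top, standing on the crate. The point is its centre, 28 mm above its underside; x along its length, y across its width (the 60 mm to be gripped), z up.
- crate_mid (a point): Light wooden crate with a closed flat lid, 140 x 60 x 56 mm (length, width, height), at the bottom of the stack, standing on the bench. The point is its centre, 28 mm above its underside; x along its length, y across its width (the 60 mm to be gripped), z up.
- tray_round_small: Tray for the tin: fixed square plywood board 92 x 92 mm, 10 mm thick, with a round recess of 58 mm diameter, 6 mm deep, lined dark. Origin at the centre of its underside, on the bench; the recess is centred on it, its floor 4 mm above the origin. z up.
- tray_round_large: Tray for the tub: fixed square plywood board 92 x 92 mm, 10 mm thick, with a round recess of 76 mm diameter, 6 mm deep, lined dark. Origin at the centre of its underside; the recess is centred on it, its floor 4 mm above the origin. z up.
- tray_short: Tray for the blue box: fixed plywood board 128 x 92 mm, 10 mm thick, with a rectangular recess 112 x 76 mm, 6 mm deep, lined dark. Origin at the centre of its underside; the recess is centred on it, its floor 4 mm above the origin. x along the length, z up.
- tray_long: Tray for the wooden crate: fixed plywood board 172 x 92 mm, 10 mm thick, with a rectangular recess 156 x 76 mm, 6 mm deep, lined dark. Origin at the centre of its underside; the recess is centred on it, its floor 4 mm above the origin. x along the length, z up.
There are look-alikes about, which are no part of the job. Leave any purple look-alike of the part that bears tin_mid alone. What is shaped like the tray_long but pink is not meant.

How it is judged (in metres and radians):
On the way, in this order (a step that is already met when the one before it is completed fails the run):
1. the small tin stands flat and upright in the recess of its own tray, released (horizontal distance between tin_mid and tray_round_small below 0.013 m and z of tin_mid in the frame of tray_round_small between 0.029 and 0.035 m and angle between tin_mid's own z axis and vertical below 0.08 rad and contact force between tin and the fingers below 0.1 N and linear speed of tin below 0.03 m/s and angular speed of tin below 0.2 rad/s), for 0.2 s.
2. the white tub stands flat and upright in the recess of its own tray, released (horizontal distance between tub_mid and tray_round_large below 0.013 m and z of tub_mid in the frame of tray_round_large between 0.029 and 0.035 m and angle between tub_mid's own z axis and vertical below 0.08 rad and contact force between tub and the fingers below 0.1 N and linear speed of tub below 0.03 m/s and angular speed of tub below 0.2 rad/s), for 0.2 s.
3. the blue box stands flat and upright in the recess of its own tray, released (horizontal distance between bin_mid and tray_short below 0.013 m and z of bin_mid in the frame of tray_short between 0.029 and 0.035 m and angle between bin_mid's own z axis and vertical below 0.08 rad and angle between the x axis of bin_mid and the x axis of tray_short, either way round below 0.25 rad and contact force between bin and the fingers below 0.1 N and linear speed of bin below 0.03 m/s and angular speed of bin below 0.2 rad/s), for 0.2 s.
4. the wooden crate stands flat and upright in the recess of its own tray, released (horizontal distance between crate_mid and tray_long below 0.013 m and z of crate_mid in the frame of tray_long between 0.029 and 0.035 m and angle between crate_mid's own z axis and vertical below 0.08 rad and angle between the x axis of crate_mid and the x axis of tray_long, either way round below 0.25 rad and contact force between crate and the fingers below 0.1 N and linear speed of crate below 0.03 m/s and angular speed of crate below 0.2 rad/s), for 0.2 s.
At the end, for the whole second after the job is handed in: Tin, tub, blue box and crate each stand in their own tray: centre within 13 mm (horizontally) of the tray's centre, on the recess floor (centre 29 to 35 mm above the tray's underside), within 0.08 rad of upright, box and crate within 0.25 rad of the tray's length; all released and at rest (all of step 1 and all of step 2 and all of step 3 and all of step 4); the robot touches nothing.
It fails at once if a container of the stack is tipped over (tilted more than 0.6 rad) (angle between any of tin_mid, tub_mid, bin_mid, crate_mid's own z axis and vertical above 0.6 rad).
It fails at once if a container is dropped (moves faster than 0.8 m/s out of the fingers) ((linear speed of tin above 0.8 m/s and contact force between tin and the fingers below 0.05 N) or (linear speed of tub above 0.8 m/s and contact force between tub and the fingers below 0.05 N) or (linear speed of bin above 0.8 m/s and contact force between bin and the fingers below 0.05 N) or (linear speed of crate above 0.8 m/s and contact force between crate and the fingers below 0.05 N)).
It fails at once if something else on the bench is moved by more than 25 mm (distance of any of paint_can, tape_roll, brush, screwdriver from where it was at the start of the episode above 0.025 m).
It also fails if it takes over 93 s, if anything falls off the work surface, if the arm or the gripper's body presses on something with over 40 N, if the wrist force passes 120 N, or if a joint passes its speed limit or range.

ROBOT

A 6-joint arm with a two-finger parallel gripper is mounted at the origin on the work surface. World frame = base frame: x ahead of the robot, y to its left, z up, the work surface at z = 0. Lengths are in mm, angles in degrees, forces in N, time in s.
With the tool pointing down it reaches from about 300 to 850 mm from the base axis. Payload 4.2 kg.
Tool frame: the origin (TCP) lies at the centre of the arm's flange, where the gripper is bolted on; the fingertips stand 191 mm ahead of it and the grasp point (between the pads) lies 172 mm ahead of it; z points along the fingers, x is the direction in which the jaws open and shut, and the axes are right-handed (so a half turn about z gives the same grasp; the last joint's range is limited). The gripper opens to 91 mm and grips with 3 to 60 N. Pads are 32 mm wide; open, the fingers measure 118 mm over their backs; the gripper's body (76 mm by 178 mm) begins 60 mm behind the grasp point.
Start: joints at [-71.734, 18.312, 89.639, -0, 72.044, -1.146], TCP at [191.103, -542.312, 404.776] pointing down, gripper open.
Joint ranges: [-177.97, 177.97], [-48.28, 115.42], [12.27, 149.76], [-77.06, 257.06], [2.81, 150.46], [-146.56, 146.56]. Speed limits (degrees/s): [147.25, 147.25, 180, 180, 180, 180].

INTERFACE

Orientations are given as [roll, pitch, yaw] about the fixed x, y, z axes, in that order (R = Rz(yaw) Ry(pitch) Rx(roll)).
In Python, from workcell import telemetry, imaging, env gives the robot as it stands. The module is installed in compiled form; this text tells all that it offers.
- The arm moves only by the tool jog_arm, never from a script. Its argument "series" is a list of rows, each a list of 3 entries, a list of its own where there are three numbers: the shift along the world's x, y, z in mm, then the turn, a rotation vector about the world's x, y, z in rad, then the opening, from 0 (shut) to 1 (fully open). In form: [[[x, y, z], [ax, ay, az], jaw], ...]. A call has exactly 5 rows; each row is the pose to reach, as a shift and turn from the pose measured when the call began; what a row does not reach only later rows make up. A row lasts 1/12 s, in which the tool goes at most 41.7 mm and 7.16 degrees, less where a joint would pass 70% of its speed; a pose out of reach is approached as far as the arm can. A call with a gripper value outside its range is refused whole. The fingers move at their own pace and stop on an object; "squeeze" is the grip in N (left out, the last holds). Time passes only in rows, so rows that repeat a pose let the fingers close, or fill a call up. It gives the time, the measured TCP pose, the force and the opening at its end, in the units of the state.
- telemetry.state(): the state, without advancing time (a new reading comes with each control period).
- imaging.grab_frame(name): name is "scene" or "top" or "wrist"; returns a dict with "pixels" (384x512x3 uint8, red, green, blue), "fov_y" (degrees; the focal length in pixels is half the picture's height over the tangent of half this angle, whatever the lens; pixels are square), "cx", "cy" (the principal point, pixels), "R" (3x3) and "t" (3): a world point X has camera coordinates R X + t; the wrist camera has in their place "T_tool_cam" (4x4, takes a point from camera to tool coordinates, whose origin is the TCP and whose axes are the tool frame's). Camera axes: x right, y down, z forward; pixel columns grow to the right and rows downward; lengths in mm; the calibration is good to about 2 mm. A picture is of the moment at which its call begins: read the wrist's pose just before it. There is no depth.
- env.job_done(): hands the job in, once; it reports no verdict.
The state is a dict: "time_s": time; "qpos": joint angles; "qvel": joint speeds; "effort": joint torques, N m; "ee_pos": TCP position; "ee_rot": TCP orientation; "force": force on the tool from outside, world axes, zero at the start; "torque": the same for the moment, N m; "gripper_width": finger opening in mm.
Only numpy, scipy, OpenCV 4.12 (cv2) and the standard library are available. Lean on these libraries where they do the work, as an engineer would, in place of code of your own. Each camera call takes 0.05 s, during which the arm holds its last target.

## Working session

There is one attempt and no reset: what is moved stays moved. The work goes in short steps, Python scripts to look and compute and a tool call to move; the robot and the scene stay as the last step left them, time stands still between calls to the robot, and variables do not carry over. Pictures are saved under pics/ and viewed, and the job is handed in when it is done.

Besides the shell and the picture viewer there is one more tool, called after "Call:" as name(argument=value, ...) on one line, values as JSON. jog_arm: Moves the arm, as the interface text tells. Its arguments: {"type":"object","properties":{"series":{"type":"array"},"squeeze":{"type":"number"}},"required":["series"]}

```bash
mkdir -p pics
cat > h.py <<'E'
import numpy as np, cv2
from workcell import telemetry, imaging, env
def grab(n):
    s=telemetry.state(); f=imaging.grab_frame(n); 
    return s,f
def save(f,name,crop=None,scale=1):
    im=cv2.cvtColor(f["pixels"],cv2.COLOR_RGB2BGR)
    if crop: x0,y0,x1,y1=crop; im=im[y0:y1,x0:x1]
    if scale!=1: im=cv2.resize(im,None,fx=scale,fy=scale,interpolation=cv2.INTER_CUBIC)
    cv2.imwrite("pics/"+name+".png",im)
E
python3 - <<'E'
from h import *
s=telemetry.state(); print(s)
for n in("scene","top","wrist"):
    f=imaging.grab_frame(n); save(f,n+"0",scale=1.5); print(n,{k:v for k,v in f.items() if k!="pixels"})
    np.save(n+"0.npy",f["pixels"])
E
```

```text
{'time_s': 0.0, 'qpos': array([-7.17336983e+01,  1.83524712e+01,  8.97057162e+01,  1.56527721e-03,
        7.20435283e+01, -1.14370162e+00]), 'qvel': array([ 0.03276847, -0.09158732, -0.08580947,  0.03117683, -0.04402826,
        0.06205072]), 'effort': array([ 2.86058530e-04, -4.12453973e+01, -2.31976014e+01,  7.27827195e-02,
        4.56957298e-02, -1.29429272e-04]), 'ee_pos': array([ 191.062753  , -542.1598589 ,  403.91633105]), 'ee_rot': array([-1.79996482e+02,  1.01665699e-01, -7.05904774e+01]), 'force': array([0.01387024, 0.44263966, 0.62092884]), 'torque': array([ 0.00856567, -0.06919695, -0.04893601]), 'gripper_width': 91.38689723791137}
scene {'fov_y': 47.182613318218884, 'cx': 255.76518804926803, 'cy': 182.48887997141856, 'R': array([[ 0.71729075,  0.69668045,  0.01141656],
       [ 0.52478801, -0.52938962, -0.66659146],
       [-0.45835743,  0.48413116, -0.74533582]]), 't': array([-312.41748504, -125.33646046, 1388.44643239])}
top {'fov_y': 51.12250360647605, 'cx': 251.59955419163282, 'cy': 195.1701452857803, 'R': array([[-0.00936362, -0.99995211,  0.00284669],
       [-0.99674138,  0.00910539, -0.08014804],
       [ 0.08011828, -0.00358789, -0.99677891]]), 't': array([  32.61225409,  462.06283073, 1309.17950794])}
wrist {'fov_y': 67.60464577478461, 'cx': 253.22439639792745, 'cy': 186.55550204648603, 'T_tool_cam': array([[ 9.99999967e-01, -2.19464383e-04, -1.37196888e-04,
        -5.47135252e-01],
       [ 2.47769209e-04,  9.64978200e-01,  2.62329969e-01,
        -7.35102661e+01],
       [ 7.48199213e-05, -2.62329994e-01,  9.64978222e-01,
         2.00409872e+01],
       [ 0.00000000e+00,  0.00000000e+00,  0.00000000e+00,
         1.00000000e+00]])}
```

View pics/top0.png

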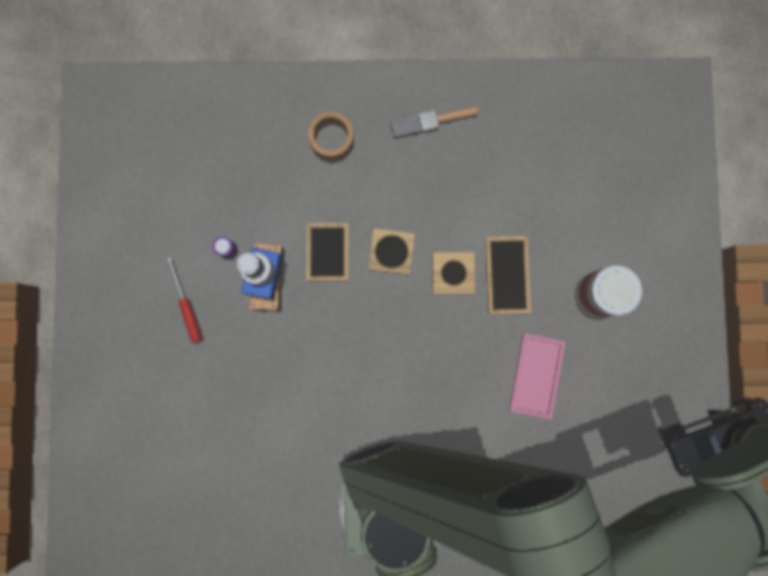

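View pics/scene0.png

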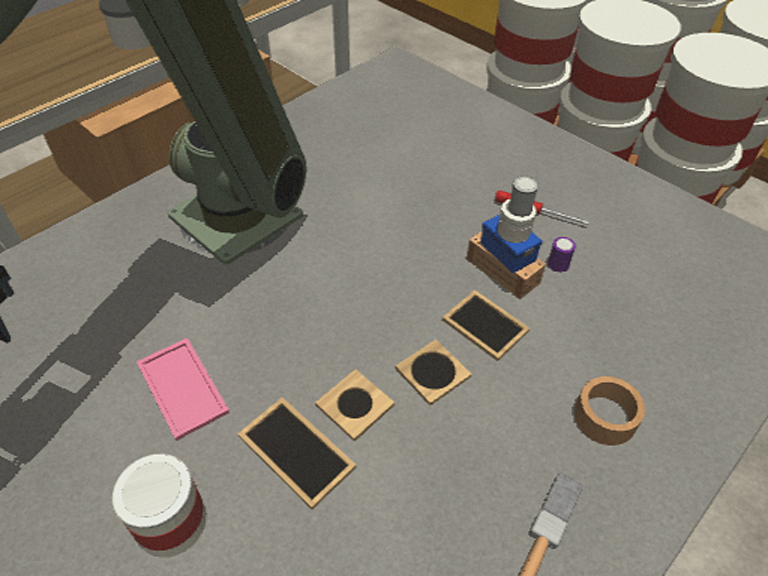

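View pics/wrist0.png

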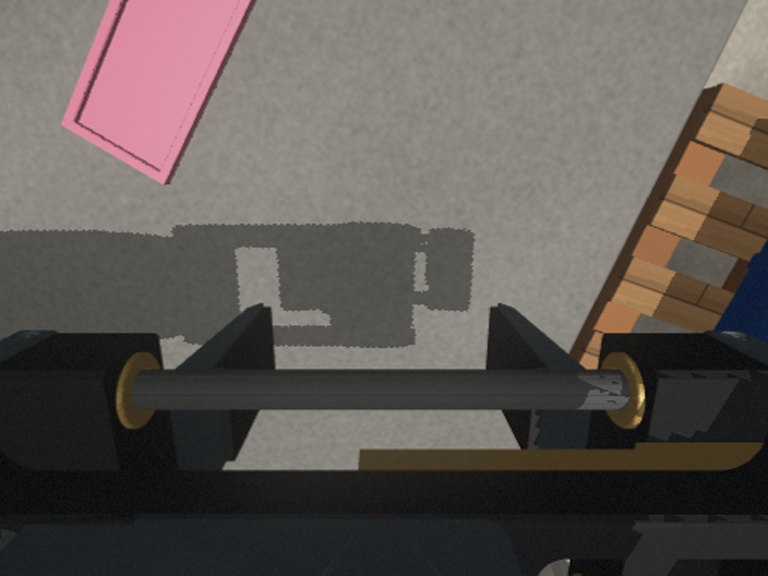

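The top picture shows the stack at about (258,265) and a purple tin lying off to its left at (224,246). The trays are short rectangular (327,251), large round (391,251), small round (454,272) and long rectangular (508,275). The pink tray is at (538,375).

The real tin is the grey one on top of the stack. The purple one stands on the bench and is the look-alike. The long tray meant is the plywood one, not the pink one. I'll confirm both in enlarged crops and measure.

```bash
cat >> h.py <<'E'
def foc(f): return f["pixels"].shape[0]/2/np.tan(np.radians(f["fov_y"])/2)
def cam_pose(f,s=None):
    """returns C, Rwc"""
    if "R" in f: return -f["R"].T@f["t"], f["R"].T
    from scipy.spatial.transform import Rotation as Ro
    Rt=Ro.from_euler("xyz",s["ee_rot"],degrees=True).as_matrix()
    T=f["T_tool_cam"]; return Rt@T[:3,3]+s["ee_pos"], Rt@T[:3,:3]
def ray(f,uv,z,s=None):
    uv=np.atleast_2d(uv).astype(float); F=foc(f); C,R=cam_pose(f,s)
    d=np.c_[(uv[:,0]-f["cx"])/F,(uv[:,1]-f["cy"])/F,np.ones(len(uv))]@R.T
    return C+d*((z-C[2])/d[:,2])[:,None]
def proj(f,X,s=None):
    C,R=cam_pose(f,s); c=(np.atleast_2d(X)-C)@R; F=foc(f)
    return np.c_[f["cx"]+F*c[:,0]/c[:,2],f["cy"]+F*c[:,1]/c[:,2]]
E
python3 - <<'E'
from h import *
for n in("scene","top"):
    f=imaging.grab_frame(n); im=f["pixels"].astype(int)
    C,R=cam_pose(f); print(n,"C",C.round())
    dark=((im.max(2)<62)).astype(np.uint8)
    cs,_=cv2.findContours(dark,cv2.RETR_EXTERNAL,cv2.CHAIN_APPROX_NONE)
    for c in cs:
        a=cv2.contourArea(c)
        if 150<a<4000:
            P=ray(f,c[:,0,:],6.)[:,:2]
            r=cv2.minAreaRect(P.astype(np.float32))
            print("dark px",c[:,0].mean(0).round(),a,"mid",np.round(r[0],1),np.round(r[1],1),round(r[2],1))
    print(im[:, :].mean((0,1)))
f=imaging.grab_frame("top"); save(f,"topstack",(130,140,215,230),7)
f=imaging.grab_frame("scene"); save(f,"scstack",(300,100,400,210),5)
E
```

```text
scene C [ 926. -521.  955.]
dark px [197. 300.] 1791.0 mid [ 500.8 -263.8] [151.9  73.3] 0.9
dark px [237. 268.] 292.5 mid [ 507.7 -142.6] [51.9 50.5] 44.6
dark px [289. 247.] 475.0 mid [556.2  -3. ] [68.7 70.7] 83.7
dark px [324. 216.] 758.5 mid [557.  139.5] [ 71.1 107.5] 89.0
dark px [ 8. 10.] 350.5 mid [-1116.3    64. ] [ 97.1 264.5] 65.3
[130.07087708 123.94642639 113.31172689]
top C [ 356.   33. 1342.]
dark px [269. 367.] 217.0 mid [-97.2 -23.7] [44.4 96.8] 34.6
dark px [306. 316.] 3895.5 mid [  53.2 -153.2] [518.4 114.9] 78.9
dark px [469. 293.] 3858.5 mid [ 107.1 -688.9] [231.7 596.8] 57.1
dark px [ 15. 284.] 2140.0 mid [182.9 806.4] [610.1  45.2] 0.1
dark px [338. 183.] 746.0 mid [ 501.9 -263. ] [ 63.6 141.5] 89.5
dark px [261. 167.] 242.5 mid [556.3  -2.5] [57.1 57.6] 89.5
dark px [218. 168.] 521.0 mid [557.7 140.3] [60.6 98.4] 89.7
[113.24847921 111.92234294 108.46032715]
```

View pics/topstack.png

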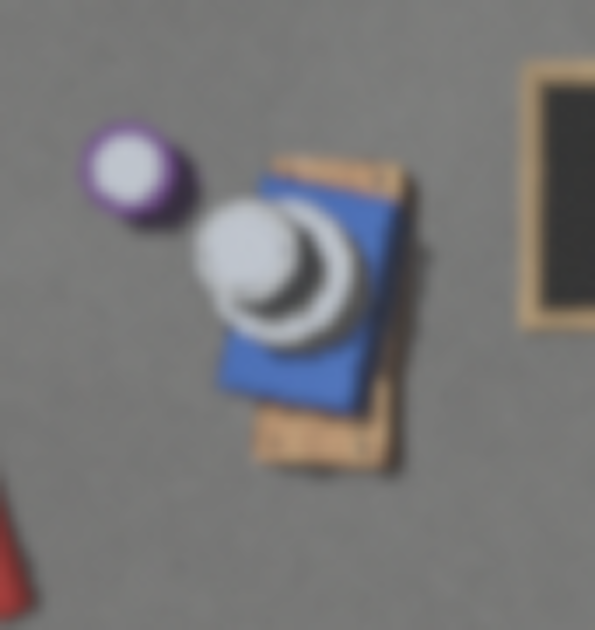

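View pics/scstack.png

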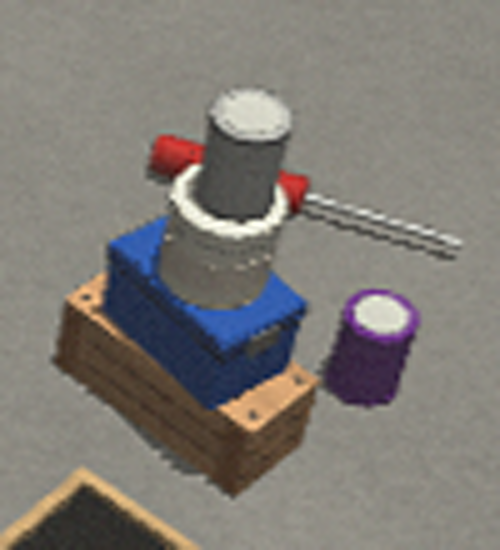

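The crops confirm it: the grey tin is on the tub, top centre at about (165,176) in the top picture and (350,123) in the scene one. The purple tin stands on the bench. Next, positions by rays onto the known heights.

Run:
```python
from h import *
t=imaging.grab_frame("top"); s=imaging.grab_frame("scene")
o=np.array([130,140]); 
P=lambda f,pts,z: ray(f,pts,z)[:,:2].round(1).tolist()
tc=lambda p:(np.array(p,float)+.5)/7+o-.5
sc=lambda p:(np.array(p,float)+.5)/5+[300,100]-.5
print("tin",P(t,tc([247,252]),224),P(s,sc([251,115]),224))
print("tub",P(t,tc([283,270]),168),P(s,sc([228,199]),168))
b=ray(t,tc([[263,175],[405,200],[362,415],[218,388]]),112)[:,:2]; print("bin",b.mean(0),cv2.minAreaRect(b.astype(np.float32)))
b=ray(t,tc([[275,155],[408,160],[390,470],[252,460]]),56)[:,:2]; print("crate",b.mean(0),cv2.minAreaRect(b.astype(np.float32)))
print("purple",P(t,tc([127,170]),56),P(s,sc([385,315]),56))
print("roundsmall")
im=t["pixels"].astype(int); m=(im.max(2)<80).astype(np.uint8)[160:200,285:320]
ys,xs=np.nonzero(m); print(P(t,[xs.mean()+285,ys.mean()+160],6),len(xs))
st=telemetry.state(); from scipy.spatial.transform import Rotation as Ro
print(Ro.from_euler("xyz",st["ee_rot"],degrees=True).as_matrix().round(3), st["time_s"])
```

```text
tin [[503.2, 271.7]] [[504.4, 269.6]]
tub [[502.8, 268.5]] [[503.8, 266.1]]
bin [498.95825606 266.84686488] ((499.1307678222656, 266.8821105957031), (64.42887878417969, 96.73631286621094), 78.85147094726562)
crate [497.79850057 268.59785256] ((497.4998779296875, 269.08526611328125), (63.36048889160156, 143.4678955078125), 86.90119171142578)
purple [[563.9, 363.2]] [[566.5, 362.2]]
roundsmall
[[507.6, -141.2]] 168
[[ 0.332 -0.943  0.   ]
 [-0.943 -0.332  0.   ]
 [-0.    -0.    -1.   ]] 0.45
```

Run:
```python
from h import *
s=imaging.grab_frame("scene"); t=imaging.grab_frame("top")
# can top centre: scene (153,486)/1.5, top (616,290)/1.5
for z in (80,100,120,140): print(z,ray(t,[616/1.5,290/1.5],z)[0,:2].round(),ray(s,[153/1.5,486/1.5],z)[0,:2].round(), ray(t,[[591/1.5,290/1.5],[641/1.5,290/1.5]],z)[:,1].round())
```

```text
80 [ 459. -474.] [ 436. -457.] [-421. -527.]
100 [ 457. -466.] [ 447. -459.] [-414. -518.]
120 [ 455. -458.] [ 458. -460.] [-407. -509.]
140 [ 454. -450.] [ 469. -462.] [-400. -500.]
```

Call:
jog_arm(series=[[[15,35,15],[0,0,-0.07],1],[[30,70,30],[0,0,-0.14],1],[[45,105,45],[0,0,-0.21],1],[[60,140,60],[0,0,-0.28],1],[[75,175,75],[0,0,-0.34],1]], squeeze=20)

```text
time_s: 0.97
ee_pos: [266.3, -365.6, 480.5]
ee_rot: [-180.0, -0.0, -90.3]
force: [1.1, -0.9, 0.7]
gripper_width: 91.1
```

Call:
jog_arm(series=[[[12,32,0],[0,0,0],1],[[24,64,0],[0,0,0],1],[[36,96,0],[0,0,0],1],[[48,128,0],[0,0,0],1],[[60,160,0],[0,0,0],1]])

```text
time_s: 1.38
ee_pos: [326.3, -203.9, 480.8]
ee_rot: [-179.9, -0.0, -90.3]
force: [1.3, -0.8, 0.7]
gripper_width: 91.5
```

Call:
jog_arm(series=[[[12,32,0],[0,0,0],1],[[24,64,0],[0,0,0],1],[[36,96,0],[0,0,0],1],[[48,128,0],[0,0,0],1],[[60,160,0],[0,0,0],1]])

```text
time_s: 1.8
ee_pos: [386.2, -42.2, 481.1]
ee_rot: [-179.9, -0.0, -90.3]
force: [0.3, -0.2, 0.1]
gripper_width: 91.1
```

Call:
jog_arm(series=[[[12,32,0],[0,0,0],1],[[24,64,0],[0,0,0],1],[[36,96,0],[0,0,0],1],[[48,128,0],[0,0,0],1],[[60,160,0],[0,0,0],1]])

```text
time_s: 2.22
ee_pos: [446.3, 119.7, 481.3]
ee_rot: [-179.8, -0.0, -90.3]
force: [0.3, -1.3, 0.4]
gripper_width: 91.4
```

Run:
```python
from h import *
s,f=grab("wrist"); save(f,"w1",scale=1.5); print(s["time_s"],s["ee_pos"],s["ee_rot"],s["qpos"].round(1)); print(proj(f,[[503.5,270.5,224],[503,267.5,168]],s)*1.5)
```

```text
2.2167 [446.28054224 119.65198361 481.31040471] [-1.79839999e+02 -4.53996164e-02 -9.02976031e+01] [ 1.360e+01  5.500e+00  9.530e+01 -1.000e-01  7.900e+01  1.039e+02]
[[101.88479131 196.59559229]
 [158.64068912 191.24074742]]
```

View pics/w1.png

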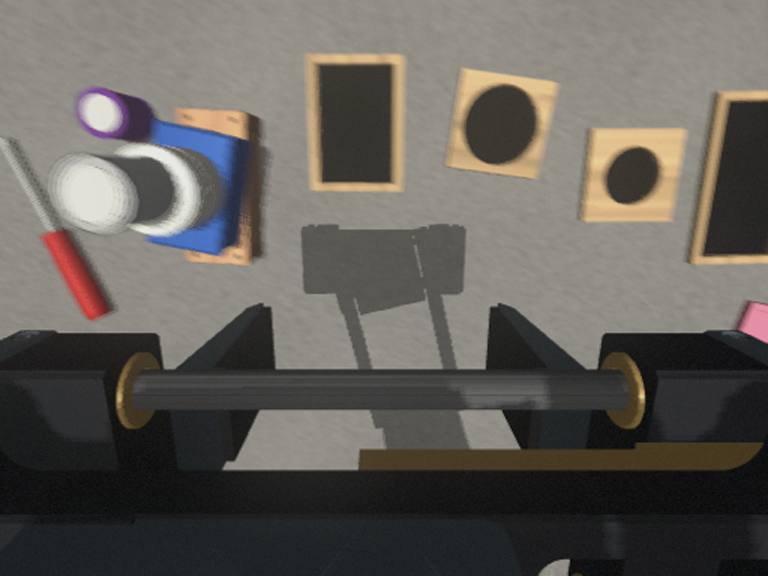

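The wrist view shows the tin blurred at about (93,192), the tub at (160,188) and all four plywood trays. I'll move behind the stack and look again once still.

Call:
jog_arm(series=[[[-8,40,0],[0,0,0],1],[[-16,80,0],[0,0,0],1],[[-24,120,0],[0,0,0],1],[[-26,150,0],[0,0,0],1],[[-26,150,0],[0,0,0],1]])

```text
time_s: 2.68
ee_pos: [421.7, 278.1, 480.6]
ee_rot: [-179.8, 0.5, -89.8]
force: [0.5, 0.7, 0.3]
gripper_width: 91.0
```

Run:
```python
from h import *
import time
imaging.grab_frame("wrist")
s,f=grab("wrist"); save(f,"w2",scale=1.5); np.save("w2.npy",f["pixels"]); print(s["time_s"],s["ee_pos"],s["ee_rot"],s["qvel"].round(2)); print(proj(f,[[503.5,270.5,224],[503,267.5,168],[499,267,112],[498,268.5,56]],s)*1.5)
```

```text
2.7333 [421.93198676 275.9103392  480.5226782 ] [-179.77587516    0.28309765  -89.86658034] [-3.28 -1.31  1.5  -1.74  0.99 -0.91]
[[393.64700759 148.70985521]
 [395.98108641 152.60099893]
 [394.30082746 159.89135721]
 [390.92289622 161.69938833]]
```

View pics/w2.png

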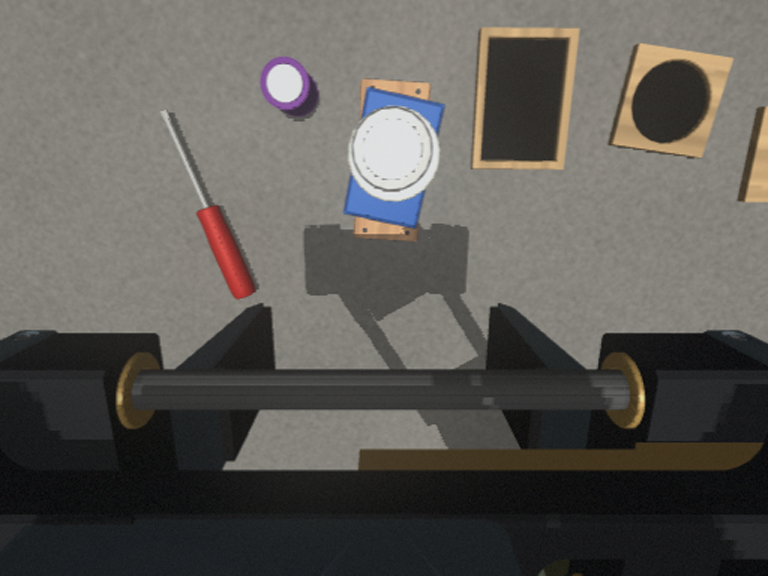

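Run:
```python
from h import *
im=cv2.cvtColor(np.load("w2.npy"),cv2.COLOR_RGB2BGR)[45:165,220:310]
cv2.imwrite("pics/w2c.png",cv2.resize(im,None,fx=5,fy=5,interpolation=cv2.INTER_CUBIC))
```

```text
(no output)
```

View pics/w2c.png

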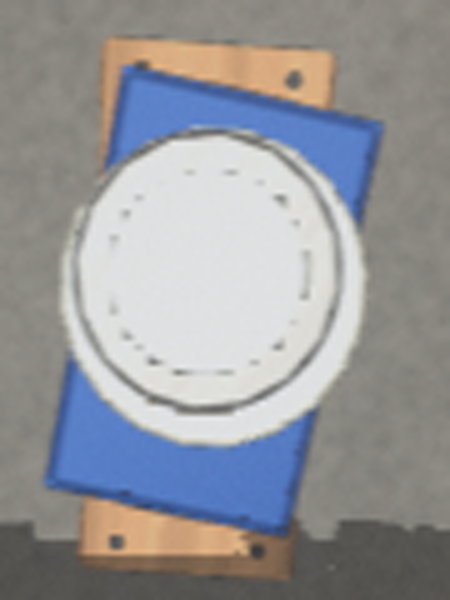

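Run:
```python
from h import *
s={"ee_pos":np.array([421.93,275.91,480.52]),"ee_rot":np.array([-179.776,.283,-89.867])}
f=imaging.grab_frame("wrist")
c=lambda p:(np.array(p,float)+.5)/5+[220,45]-.5
R=lambda p,z: ray(f,c(p),z,s)[:,:2]
print("tin",R([209,270],224),np.ptp(R([[77,270],[342,270]],224),axis=0)[1],np.ptp(R([[209,130],[209,410]],224),axis=0)[0])
print("tub",R([214.5,286],168),np.ptp(R([[62,286],[367,286]],168),axis=0)[1],np.ptp(R([[214,127],[214,445]],168),axis=0)[0])
b=R([[125,65],[383,122],[290,533],[45,487]],112); print("bin",b.mean(0),np.hypot(*(b-np.roll(b,1,0)).T), np.degrees(np.arctan2(*(b[0]+b[1]-b[2]-b[3])[::-1])))
b=R([[105,38],[333,52],[292,555],[80,553]],56); print("crate",b.mean(0),np.hypot(*(b-np.roll(b,1,0)).T),np.degrees(np.arctan2(*(b[0]+b[1]-b[2]-b[3])[::-1])))
im=np.load("w2.npy").astype(int); m=(im.max(2)<62).astype(np.uint8); m[185:]=0
for k in cv2.findContours(m,cv2.RETR_EXTERNAL,cv2.CHAIN_APPROX_NONE)[0]:
    if cv2.contourArea(k)>500:
        r=cv2.minAreaRect(ray(f,k[:,0],5,s)[:,:2].astype(np.float32)); print("tray",r)
print(telemetry.state()["ee_pos"],telemetry.state()["time_s"])
```

```text
tin [[503.90301597 271.31623451]] 41.85110320336932 42.33309033634356
tub [[502.93153712 268.95296099]] 59.72378786408382 59.788426506100166
bin [499.12129684 268.55502234] [96.39917025 59.63441074 95.32401835 60.50089347] -11.652297264782101
crate [499.37216372 269.39829082] [134.80668312  59.38282714 131.88339178  60.19845828] -3.3972224317029633
tray ((555.5785522460938, -5.673606872558594), (71.61516571044922, 71.1742172241211), 50.51508331298828)
tray ((556.2753295898438, 138.7665557861328), (72.79856872558594, 110.10682678222656), 89.64241027832031)
[422.29277976 273.47595115 480.72930638] 2.8333
```

Sizes come out right (tin 42, tub 60, box 96x60), so I trust the points. Tin at (504,271).

Call:
jog_arm(series=[[[25,0,0],[0,0,0],1],[[50,-1,0],[0,0,0],1],[[75,-2,0],[0,0,0],1],[[82,-2,0],[0,0,0],1],[[82,-2,0],[0,0,0],1]])

```text
time_s: 3.25
ee_pos: [505.9, 269.8, 480.2]
ee_rot: [-179.8, 0.2, -90.3]
force: [-0.7, 0.2, 0.9]
gripper_width: 91.4
```

Call:
jog_arm(series=[[[0,0,-20],[0,0,0],1],[[0,0,-42],[0,0,0],1],[[0,0,-64],[0,0,0],1],[[0,0,-82],[0,0,0],1],[[0,0,-90],[0,0,0],1]])

```text
time_s: 3.67
ee_pos: [504.3, 268.7, 388.0]
ee_rot: [179.9, 0.1, -90.3]
force: [0.1, -0.4, -0.5]
gripper_width: 91.3
```

Call:
jog_arm(series=[[[0,1,-8],[0,0,0],1],[[0,2.5,-16],[0,0,0],1],[[0,2.5,-16],[0,0,0],1],[[0,2.5,-16],[0,0,0],0.6],[[0,2.5,-16],[0,0,0],0.55]])

```text
time_s: 4.08
ee_pos: [504.4, 271.4, 373.0]
ee_rot: [-180.0, 0.1, -90.3]
force: [0.2, 0.3, -0.4]
gripper_width: 80.7
```

Call:
jog_arm(series=[[[0,0,0],[0,0,0],0.3],[[0,0,0],[0,0,0],0.3],[[0,0,0],[0,0,0],0.3],[[0,0,0],[0,0,0],0.3],[[0,0,0],[0,0,0],0.3]])

```text
time_s: 4.5
ee_pos: [504.4, 271.3, 373.1]
ee_rot: [-180.0, 0.1, -90.3]
force: [-0.4, -0.0, 0.3]
gripper_width: 47.6
```

Call:
jog_arm(series=[[[0,0,0],[0,0,0],0.3],[[0,0,0],[0,0,0],0.3],[[0,0,0],[0,0,0],0.3],[[0,0,0],[0,0,0],0.3],[[0,0,0],[0,0,0],0.3]])

```text
time_s: 4.92
ee_pos: [504.5, 271.3, 373.1]
ee_rot: [-180.0, 0.1, -90.3]
force: [-0.4, -0.3, -0.1]
gripper_width: 41.5
```

Call:
jog_arm(series=[[[0,0,5],[0,0,0],0.3],[[0,0,15],[0,0,0],0.3],[[0,0,30],[0,0,0],0.3],[[0,0,45],[0,0,0],0.3],[[0,0,60],[0,0,0],0.3]])

```text
time_s: 5.33
ee_pos: [504.4, 271.3, 434.2]
ee_rot: [-180.0, 0.1, -90.3]
force: [-0.1, 0.5, -2.0]
gripper_width: 41.9
```

Call:
jog_arm(series=[[[0,-15,10],[0,0,0],0.3],[[0,-40,10],[0,0,0],0.3],[[0,-70,10],[0,0,0],0.3],[[1,-105,10],[0,0,0],0.3],[[1,-140,10],[0,0,0],0.3]])

```text
time_s: 5.75
ee_pos: [504.9, 129.5, 444.6]
ee_rot: [-180.0, 0.1, -90.3]
force: [1.6, -1.5, -2.7]
gripper_width: 41.5
```

Call:
jog_arm(series=[[[0,-35,0],[0,0,0],0.3],[[0,-70,0],[0,0,0],0.3],[[0,-105,0],[0,0,0],0.3],[[1,-140,0],[0,0,0],0.3],[[1,-170,0],[0,0,0],0.3]])

```text
time_s: 6.17
ee_pos: [505.1, -43.3, 445.2]
ee_rot: [-180.0, 0.0, -90.3]
force: [0.1, -1.0, -3.1]
gripper_width: 41.5
```

Run:
```python
from h import *
imaging.grab_frame("wrist");imaging.grab_frame("wrist")
s,f=grab("wrist"); save(f,"w3",scale=1.5); np.save("w3.npy",f["pixels"]); print(s["time_s"],s["ee_pos"],s["ee_rot"],s["qvel"].round(2))
im=f["pixels"].astype(int); m=(im.max(2)<62).astype(np.uint8); m[185:]=0
for k in cv2.findContours(m,cv2.RETR_EXTERNAL,cv2.CHAIN_APPROX_NONE)[0]:
    if cv2.contourArea(k)>500:
        r=cv2.minAreaRect(ray(f,k[:,0],5,s)[:,:2].astype(np.float32)); print("tray",k[:,0].mean(0)*1.5,r)
```

```text
6.2667 [505.25013362 -44.6919205  445.12574879] [-1.79970577e+02 -8.08589138e-02 -9.05682373e+01] [ 3.7  -0.04  0.29  3.98  0.44  2.48]
tray [608.27403846 220.80288462] ((520.9511108398438, -264.031494140625), (69.87052154541016, 109.8706283569336), 89.87936401367188)
```

View pics/w3.png

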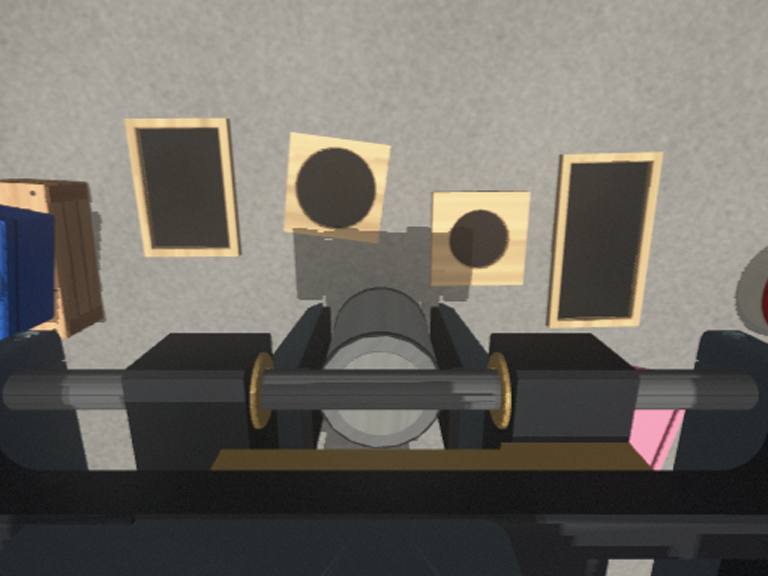

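The wrist view shows the tin held upright, the small round recess at (479,238), the large one at (336,188), the short tray at (184,188) and the long one at (604,240).

Run:
```python
from h import *
s={"ee_pos":np.array([505.25,-44.69,445.126]),"ee_rot":np.array([-179.97,-.081,-90.568])}
f=imaging.grab_frame("wrist")
im=np.load("w3.npy").astype(int); m=(im.max(2)<75).astype(np.uint8); m[220:]=0
for u,v in((479,238),(336,188),(184,188),(600,240)):
    mm=m.copy(); cv2.floodFill(mm,None,(int(u/1.5),int(v/1.5)),2); k=max(cv2.findContours((mm==2).astype(np.uint8),cv2.RETR_EXTERNAL,cv2.CHAIN_APPROX_NONE)[0],key=cv2.contourArea)
    P=ray(f,k[:,0],6,s)[:,:2]; r=cv2.minAreaRect(P.astype(np.float32)); print((u,v),np.round(r[0],1),np.round(r[1],1),r[2],(P.max(0)+P.min(0))/2)
c=np.array([[432,192],[530,192],[523,286],[432,284]])/1.5
print(ray(f,c,10,s)[:,:2].mean(0))
st=telemetry.state(); print(st["ee_pos"],st["ee_rot"])
```

```text
(479, 238) [ 508.3 -141.9] [1.5 0. ] -177.1444091796875 [ 508.25735429 -141.94070752]
(336, 188) [555.1  -2.8] [70.3 71.5] 89.4046401977539 [555.06856528  -2.83122217]
(184, 188) [556.9 140.9] [ 71.  107.9] 89.42462158203125 [556.89868137 140.9049117 ]
(600, 240) [ 500.2 -263.3] [152.9  72. ] 0.8317548036575317 [ 500.30080061 -263.22924895]
[ 505.39780891 -141.89713626]
[505.4478273  -41.65542533 444.97954165] [-1.79977344e+02  8.77519703e-02 -9.04012361e+01]
```

Call:
jog_arm(series=[[[0,-30,0],[0,0,0],0.3],[[1,-60,0],[0,0,0],0.3],[[2,-85,0],[0,0,0],0.3],[[2,-100,0],[0,0,0],0.3],[[2,-100,0],[0,0,0],0.3]])

```text
time_s: 6.78
ee_pos: [507.5, -143.1, 445.0]
ee_rot: [-180.0, 0.0, -90.5]
force: [-0.1, 0.1, -3.3]
gripper_width: 41.5
```

Call:
jog_arm(series=[[[0,0,-30],[0,0,0],0.3],[[0,0,-65],[0,0,0],0.3],[[0,0,-100],[0,0,0],0.3],[[0,0,-135],[0,0,0],0.3],[[0,0,-160],[0,0,0],0.3]])

```text
time_s: 7.2
ee_pos: [506.7, -141.2, 282.5]
ee_rot: [179.8, 0.1, -90.4]
force: [-0.1, -0.2, -3.0]
gripper_width: 41.8
```

Call:
jog_arm(series=[[[0,0,-20],[0,0,0],0.3],[[0,0,-40],[0,0,0],0.3],[[0,0,-55],[0,0,0],0.3],[[0,0,-63],[0,0,0],0.3],[[0,0,-66],[0,0,0],0.3]])

```text
time_s: 7.62
ee_pos: [506.5, -140.0, 215.5]
ee_rot: [179.7, 0.2, -90.3]
force: [0.4, 0.3, -2.8]
gripper_width: 41.8
```

Call:
jog_arm(series=[[[0,0,-2],[0,0,0],0.3],[[0,0,-4],[0,0,0],0.3],[[0,0,-6],[0,0,0],0.3],[[0,0,-7],[0,0,0],0.3],[[0,0,-7],[0,0,0],0.3]])

```text
time_s: 8.03
ee_pos: [506.8, -140.1, 209.2]
ee_rot: [179.8, 0.2, -90.3]
force: [0.3, 0.2, -2.4]
gripper_width: 42.0
```

Call:
jog_arm(series=[[[0,-1,-0.5],[0,0,0],0.3],[[0,-1,-1],[0,0,0],0.3],[[0,-1,-1.5],[0,0,0],0.3],[[0,-1,-2],[0,0,0],0.3],[[0,-1,-2],[0,0,0],0.3]])

```text
time_s: 8.45
ee_pos: [506.9, -141.1, 209.0]
ee_rot: [179.8, 0.1, -90.3]
force: [-3.8, 0.7, 10.7]
gripper_width: 41.8
```

In contact (force has reversed to +10.7 N). Releasing.

Call:
jog_arm(series=[[[0,0,1],[0,0,0],0.5],[[0,0,1],[0,0,0],0.7],[[0,0,1],[0,0,0],1],[[0,0,1],[0,0,0],1],[[0,0,1],[0,0,0],1]])

```text
time_s: 8.87
ee_pos: [506.9, -141.2, 209.9]
ee_rot: [179.8, 0.1, -90.3]
force: [-0.5, 0.4, 0.8]
gripper_width: 69.5
```

Call:
jog_arm(series=[[[0,0,10],[0,0,0],1],[[0,0,30],[0,0,0],1],[[0,0,60],[0,0,0],1],[[0,0,95],[0,0,0],1],[[0,0,130],[0,0,0],1]])

```text
time_s: 9.28
ee_pos: [506.5, -141.1, 341.5]
ee_rot: [179.8, 0.2, -90.3]
force: [0.6, 0.2, 0.3]
gripper_width: 91.3
```

Call:
jog_arm(series=[[[-20,0,30],[0,0,0],1],[[-40,25,60],[0,0,0],1],[[-55,60,70],[0,0,0],1],[[-70,90,70],[0,0,0],1],[[-80,115,70],[0,0,0],1]])

```text
time_s: 9.7
ee_pos: [424.8, -24.8, 413.3]
ee_rot: [179.9, 0.2, -90.3]
force: [0.0, 0.3, -0.9]
gripper_width: 90.9
```

Run:
```python
from h import *
imaging.grab_frame("wrist");imaging.grab_frame("wrist")
s,f=grab("wrist"); save(f,"w4",scale=1.5); np.save("w4.npy",f["pixels"]); print(s["time_s"],s["ee_pos"],s["ee_rot"],s["qvel"].round(2))
print(proj(f,[[507,-142,60],[507,-142,10]],s)*1.5)
```

```text
9.8 [424.55185074 -23.76234182 412.4878113 ] [179.80401627   0.21446853 -90.11224247] [-2.86  2.26 -2.24 -2.53 -1.62 -2.32]
[[542.19785135 148.04622901]
 [520.99599754 149.79653916]]
```

View pics/w4.png

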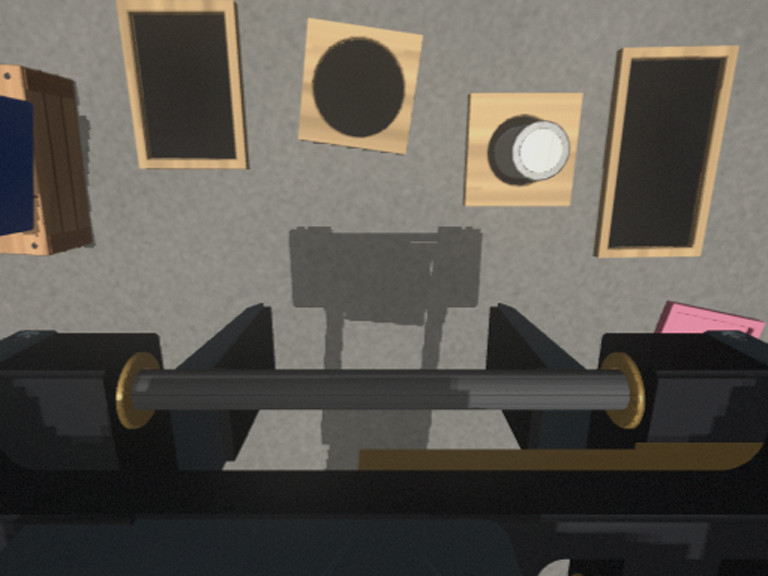

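The tin stands in the small round recess at (540,150), within a pixel or two of the prediction. Next the tub at (503,269).

Call:
jog_arm(series=[[[6,25,10],[0,0,0],1],[[15,60,15],[0,0,0],1],[[24,95,20],[0,0,0],1],[[33,130,20],[0,0,0],1],[[42,165,20],[0,0,0],1]])

```text
time_s: 10.27
ee_pos: [468.7, 140.8, 432.9]
ee_rot: [179.9, 0.1, -90.2]
force: [1.0, -0.6, -0.4]
gripper_width: 91.2
```

Call:
jog_arm(series=[[[8,30,0],[0,0,0],1],[[16,60,0],[0,0,0],1],[[25,90,0],[0,0,0],1],[[32,120,0],[0,0,0],1],[[36,128,0],[0,0,0],1]])

```text
time_s: 10.68
ee_pos: [506.4, 271.7, 432.3]
ee_rot: [180.0, 0.2, -90.1]
force: [0.4, -0.4, 0.1]
gripper_width: 91.2
```

Run:
```python
from h import *
f=imaging.grab_frame("top")
s=telemetry.state(); print(s["ee_pos"],s["ee_rot"],s["time_s"])
```

```text
[506.68261666 271.31897039 432.15336004] [ 1.79979664e+02  1.72347971e-01 -9.01101102e+01] 10.7333
```

Down to TCP z about 316 at (503.5,269).

Call:
jog_arm(series=[[[-3,-2,-20],[0,0,0],1],[[-3,-2,-45],[0,0,0],1],[[-3,-2,-70],[0,0,0],1],[[-3,-2,-90],[0,0,0],1],[[-3,-2,-98],[0,0,0],1]])

```text
time_s: 11.15
ee_pos: [503.4, 267.3, 331.1]
ee_rot: [179.7, -0.0, -90.2]
force: [-1.2, 0.4, 0.0]
gripper_width: 91.2
```

Call:
jog_arm(series=[[[0,0,-9],[0,0,0],1],[[0,0,-17],[0,0,0],1],[[0,0,-17],[0,0,0],0.7],[[0,0,-17],[0,0,0],0.6],[[0,0,-17],[0,0,0],0.5]])

```text
time_s: 11.57
ee_pos: [503.8, 267.3, 315.1]
ee_rot: [179.8, 0.0, -90.2]
force: [-0.0, 0.2, 0.3]
gripper_width: 73.9
```

Call:
jog_arm(series=[[[0,0,0],[0,0,0],0.5],[[0,0,0],[0,0,0],0.5],[[0,0,0],[0,0,0],0.5],[[0,0,0],[0,0,0],0.5],[[0,0,0],[0,0,0],0.5]])

```text
time_s: 11.98
ee_pos: [504.1, 267.7, 316.2]
ee_rot: [179.9, 0.1, -90.2]
force: [0.1, 1.9, 5.8]
gripper_width: 59.5
```

Call:
jog_arm(series=[[[0,0,0],[0,0,0],0.5],[[0,0,3],[0,0,0],0.5],[[0,0,8],[0,0,0],0.5],[[0,0,16],[0,0,0],0.5],[[0,0,30],[0,0,0],0.5]])

```text
time_s: 12.4
ee_pos: [503.7, 267.4, 345.4]
ee_rot: [179.7, -0.0, -90.2]
force: [0.2, -0.2, -1.6]
gripper_width: 59.7
```

Call:
jog_arm(series=[[[0,0,15],[0,0,0],0.5],[[0,-15,30],[0,0,0],0.5],[[5,-35,40],[0,0,0],0.5],[[10,-60,50],[0,0,0],0.5],[[15,-90,50],[0,0,0],0.5]])

```text
time_s: 12.82
ee_pos: [519.1, 177.3, 398.0]
ee_rot: [180.0, 0.1, -90.1]
force: [0.3, 0.3, -2.1]
gripper_width: 59.8
```

Call:
jog_arm(series=[[[5,-32,0],[0,0,0],0.5],[[10,-64,0],[0,0,0],0.5],[[15,-96,0],[0,0,0],0.5],[[20,-125,0],[0,0,0],0.5],[[25,-150,0],[0,0,0],0.5]])

```text
time_s: 13.23
ee_pos: [543.9, 25.2, 398.5]
ee_rot: [180.0, 0.0, -90.1]
force: [0.8, 0.2, -2.1]
gripper_width: 59.3
```

Call:
jog_arm(series=[[[7,-15,0],[0,0,0],0.5],[[13,-28,0],[0,0,0],0.5],[[13,-28,-25],[0,0,0],0.5],[[13,-28,-55],[0,0,0],0.5],[[13,-28,-85],[0,0,0],0.5]])

```text
time_s: 13.65
ee_pos: [557.2, -3.0, 313.5]
ee_rot: [-179.9, 0.1, -90.2]
force: [0.0, 0.2, -3.2]
gripper_width: 59.9
```

Call:
jog_arm(series=[[[0,0,-30],[0,0,0],0.5],[[0,0,-55],[0,0,0],0.5],[[0,0,-75],[0,0,0],0.5],[[0,0,-88],[0,0,0],0.5],[[0,0,-94],[0,0,0],0.5]])

```text
time_s: 14.07
ee_pos: [556.8, -2.7, 217.4]
ee_rot: [179.9, 0.1, -90.1]
force: [0.1, -0.6, -1.8]
gripper_width: 59.8
```

Call:
jog_arm(series=[[[0,0,-2.5],[0,0,0],0.5],[[0,0,-5],[0,0,0],0.5],[[0,0,-7],[0,0,0],0.5],[[0,0,-9],[0,0,0],0.5],[[0,0,-9.5],[0,0,0],0.5]])

```text
time_s: 14.48
ee_pos: [557.0, -2.7, 208.5]
ee_rot: [179.9, 0.1, -90.1]
force: [0.2, -0.3, -1.9]
gripper_width: 59.2
```

Call:
jog_arm(series=[[[0,0,-0.5],[0,0,0],0.5],[[0,0,-1],[0,0,0],0.5],[[0,0,-1.5],[0,0,0],0.5],[[0,0,-2],[0,0,0],0.5],[[0,0,-2],[0,0,0],0.5]])

```text
time_s: 14.9
ee_pos: [557.1, -2.7, 208.2]
ee_rot: [-180.0, 0.1, -90.1]
force: [-2.6, -0.2, 8.5]
gripper_width: 59.7
```

Seated. Releasing, then rising and looking.

Call:
jog_arm(series=[[[0,0,1],[0,0,0],0.7],[[0,0,1],[0,0,0],1],[[0,0,1],[0,0,0],1],[[0,0,1],[0,0,0],1],[[0,0,1],[0,0,0],1]])

```text
time_s: 15.32
ee_pos: [557.1, -2.7, 209.1]
ee_rot: [-180.0, 0.1, -90.1]
force: [-0.1, -0.2, -0.6]
gripper_width: 87.7
```

Call:
jog_arm(series=[[[0,0,8],[0,0,0],1],[[0,0,25],[0,0,0],1],[[0,0,50],[0,0,0],1],[[0,0,85],[0,0,0],1],[[-5,0,120],[0,0,0],1]])

```text
time_s: 15.73
ee_pos: [552.4, -2.7, 330.2]
ee_rot: [180.0, 0.1, -90.1]
force: [0.9, -0.4, 0.8]
gripper_width: 91.4
```

Call:
jog_arm(series=[[[-30,25,25],[0,0,0],1],[[-60,50,50],[0,0,0],1],[[-90,75,60],[0,0,0],1],[[-115,100,70],[0,0,0],1],[[-130,120,70],[0,0,0],1]])

```text
time_s: 16.15
ee_pos: [419.9, 118.2, 403.0]
ee_rot: [-179.8, 0.2, -90.2]
force: [-0.0, 0.7, 0.1]
gripper_width: 91.3
```

Run:
```python
from h import *
imaging.grab_frame("wrist");imaging.grab_frame("wrist")
s,f=grab("wrist"); save(f,"w5",scale=1.5); np.save("w5.npy",f["pixels"]); print(s["time_s"],s["ee_pos"].tolist(),s["ee_rot"].tolist(),s["qvel"].round(2))
print(proj(f,[[556,-3,60],[507,-142,60],[499,268.5,112]],s)*1.5)
```

```text
16.25 [419.77498339739844, 119.0934587941668, 401.6186780157973] [-179.95836662907328, 0.15149528833215295, -89.91101901216088] [-3.13  2.62 -1.54 -2.48 -1.79 -2.43]
[[560.82236003  68.08201703]
 [748.55142155 143.5467269 ]
 [133.83409229 152.79800966]]
```

View pics/w5.png

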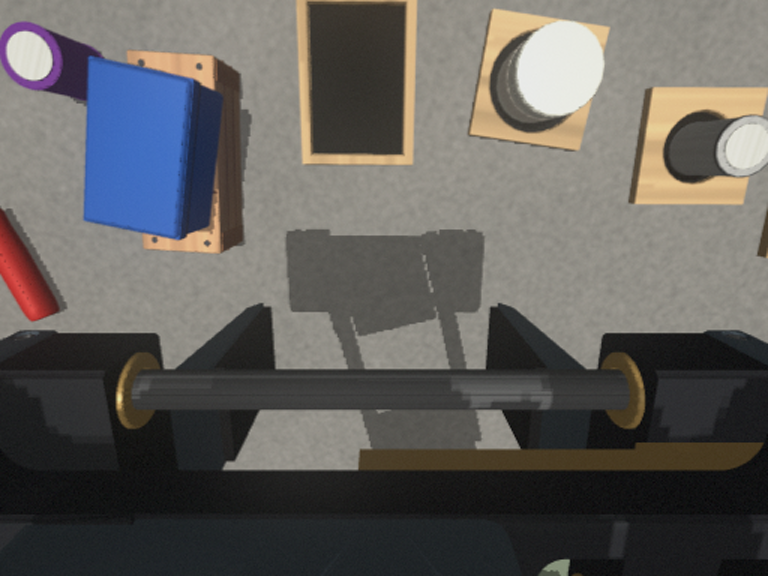

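The tub stands in its recess at (560,69), as predicted, and the tin is unchanged. The blue lid's corners are at about (92,56), (192,80), (183,238) and (85,220). Re-measuring the box.

Run:
```python
from h import *
s={"ee_pos":np.array([419.775,119.09,401.62]),"ee_rot":np.array([-179.958,.1515,-89.911])}
f=imaging.grab_frame("wrist")
b=ray(f,np.array([[92,57],[192,81],[182,237],[86,220]])/1.5,112,s)[:,:2]
print(b.round(1),b.mean(0),np.hypot(*(b-np.roll(b,1,0)).T), np.degrees(np.arctan2(*(b[0]+b[1]-b[2]-b[3])[::-1])))
st=telemetry.state();print(st["ee_pos"],st["ee_rot"][2])
```

```text
[[551.4 284.6]
 [538.8 228.9]
 [447.9 245.6]
 [458.5 304.5]] [499.16733056 265.90741846] [94.96134053 57.06093484 92.45125107 59.92117685] -11.242788628691928
[422.09272769 117.53386003 400.83167066] -90.03798888361845
```

Call:
jog_arm(series=[[[15,30,0],[0,0,-0.05],1],[[32,65,-10],[0,0,-0.1],1],[[50,100,-25],[0,0,-0.15],1],[[68,132,-40],[0,0,-0.2],1],[[77,150,-50],[0,0,-0.2],1]])

```text
time_s: 16.77
ee_pos: [501.8, 269.5, 348.6]
ee_rot: [-179.9, 0.1, -101.6]
force: [0.0, -0.5, -0.1]
gripper_width: 91.3
```

Call:
jog_arm(series=[[[0,0,-5],[0,0,0],1],[[0,0,-15],[0,0,0],1],[[0,0,-30],[0,0,0],1],[[0,0,-30],[0,0,0],1],[[0,0,-30],[0,0,0],1]])

```text
time_s: 17.18
ee_pos: [501.7, 267.9, 318.1]
ee_rot: [180.0, -0.0, -101.7]
force: [0.3, -0.4, -0.4]
gripper_width: 91.0
```

Now down to z 261 and close.

Call:
jog_arm(series=[[[-1,0,-18],[0,0,0],1],[[-2,0,-36],[0,0,0],1],[[-2,0,-50],[0,0,0],1],[[-2,0,-57],[0,0,0],1],[[-2,0,-57],[0,0,0],1]])

```text
time_s: 17.6
ee_pos: [499.5, 267.0, 260.6]
ee_rot: [179.9, -0.1, -101.8]
force: [0.2, 0.4, -0.5]
gripper_width: 91.1
```

Call:
jog_arm(series=[[[0,0,0],[0,0,0],0.8],[[0,0,0],[0,0,0],0.6],[[0,0,0],[0,0,0],0.5],[[0,0,0],[0,0,0],0.5],[[0,0,0],[0,0,0],0.5]], squeeze=30)

```text
time_s: 18.02
ee_pos: [499.7, 267.3, 261.3]
ee_rot: [180.0, -0.0, -101.8]
force: [0.2, 2.2, 0.1]
gripper_width: 60.9
```

Call:
jog_arm(series=[[[0,0,0],[0,0,0],0.5],[[0,0,0],[0,0,0],0.5],[[0,0,0],[0,0,0],0.5],[[0,0,0],[0,0,0],0.5],[[0,0,0],[0,0,0],0.5]])

```text
time_s: 18.43
ee_pos: [499.7, 267.4, 261.3]
ee_rot: [179.9, -0.0, -101.8]
force: [-0.3, -0.3, -0.6]
gripper_width: 59.7
```

Call:
jog_arm(series=[[[0,0,3],[0,0,0],0.5],[[0,0,10],[0,0,0],0.5],[[0,0,25],[0,0,0],0.5],[[0,0,45],[0,0,0],0.5],[[0,0,60],[0,0,0],0.5]])

```text
time_s: 18.85
ee_pos: [499.8, 267.4, 322.8]
ee_rot: [180.0, 0.0, -101.8]
force: [0.9, 1.1, -2.6]
gripper_width: 59.9
```

Call:
jog_arm(series=[[[10,-22,0],[0,0,0.04],0.5],[[22,-50,0],[0,0,0.08],0.5],[[35,-80,0],[0,0,0.12],0.5],[[48,-108,0],[0,0,0.16],0.5],[[57,-127,0],[0,0,0.2],0.5]])

```text
time_s: 19.27
ee_pos: [557.5, 138.1, 323.2]
ee_rot: [-180.0, -0.1, -90.2]
force: [0.7, 1.0, -2.6]
gripper_width: 59.8
```

Run:
```python
from h import *
imaging.grab_frame("wrist");imaging.grab_frame("wrist")
s,f=grab("wrist"); save(f,"w6",scale=1.5);print(s["time_s"],s["ee_pos"].tolist(),s["ee_rot"].tolist(),s["force"])
```

```text
19.3667 [557.8951027134482, 137.60641387148002, 323.103030703946] [-179.96831450342563, -0.05755053730470568, -90.4937664965793] [ 0.10850486 -0.2457513  -2.64227628]
```

View pics/w6.png

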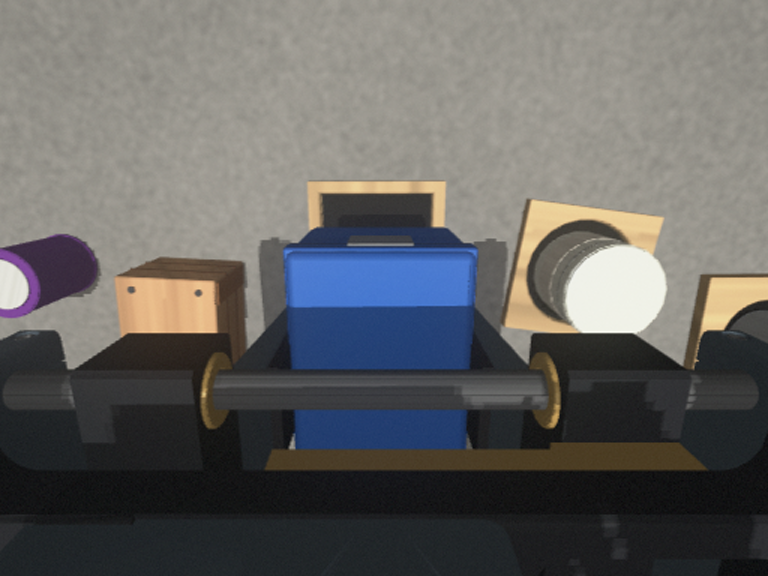

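The box hangs level at (380,330), square to the jaws, with the short tray right beneath at (377,200). Lowering.

Call:
jog_arm(series=[[[0,1,-25],[0,0,0],0.5],[[0,1,-50],[0,0,0],0.5],[[0,1,-75],[0,0,0],0.5],[[0,1,-92],[0,0,0],0.5],[[0,1,-102],[0,0,0],0.5]])

```text
time_s: 19.83
ee_pos: [556.0, 140.9, 218.9]
ee_rot: [179.7, -0.0, -90.5]
force: [0.0, -0.2, -2.4]
gripper_width: 59.6
```

Call:
jog_arm(series=[[[0,0,-3],[0,0,0],0.5],[[0,0,-6],[0,0,0],0.5],[[0,0,-9],[0,0,0],0.5],[[0,0,-11],[0,0,0],0.5],[[0,0,-12.5],[0,0,0],0.5]])

```text
time_s: 20.25
ee_pos: [556.3, 141.2, 209.3]
ee_rot: [179.9, 0.0, -90.4]
force: [-7.4, -0.2, 22.0]
gripper_width: 60.0
```

Seated. Releasing and rising.

Call:
jog_arm(series=[[[0,0,1.5],[0,0,0],0.5],[[0,0,1.5],[0,0,0],0.8],[[0,0,1.5],[0,0,0],1],[[0,0,1.5],[0,0,0],1],[[0,0,1.5],[0,0,0],1]])

```text
time_s: 20.67
ee_pos: [556.4, 141.2, 210.9]
ee_rot: [179.9, 0.0, -90.4]
force: [0.4, -0.1, -0.3]
gripper_width: 83.6
```

Call:
jog_arm(series=[[[0,0,0],[0,0,0],1],[[0,0,15],[0,0,0],1],[[0,0,45],[0,0,0],1],[[0,0,80],[0,0,0],1],[[-5,0,120],[0,0,0],1]])

```text
time_s: 21.08
ee_pos: [551.6, 141.1, 330.8]
ee_rot: [179.7, -0.0, -90.5]
force: [1.8, 0.6, 0.3]
gripper_width: 91.0
```

Call:
jog_arm(series=[[[-30,20,20],[0,0,0],1],[[-60,40,40],[0,0,0],1],[[-90,60,50],[0,0,0],1],[[-115,75,55],[0,0,0],1],[[-130,85,55],[0,0,0],1]])

```text
time_s: 21.5
ee_pos: [419.3, 227.0, 387.2]
ee_rot: [179.8, 0.1, -90.4]
force: [0.7, 0.6, -1.0]
gripper_width: 91.0
```

Run:
```python
from h import *
imaging.grab_frame("wrist");imaging.grab_frame("wrist")
s,f=grab("wrist"); save(f,"w7",scale=1.5); np.save("w7.npy",f["pixels"]); print(s["time_s"],s["ee_pos"].tolist(),s["ee_rot"].tolist(),s["qvel"].round(2))
print(proj(f,[[557,140,60],[499,268.5,56]],s)*1.5)
```

```text
21.6 [419.49940279387533, 226.96218918094456, 386.2189318270556] [179.71826718117865, 0.012311781307712804, -90.28328607471862] [-2.59  1.99 -1.85 -1.8  -1.2  -1.49]
[[514.31061722  56.50309454]
 [319.7596388  151.53683083]]
```

View pics/w7.png

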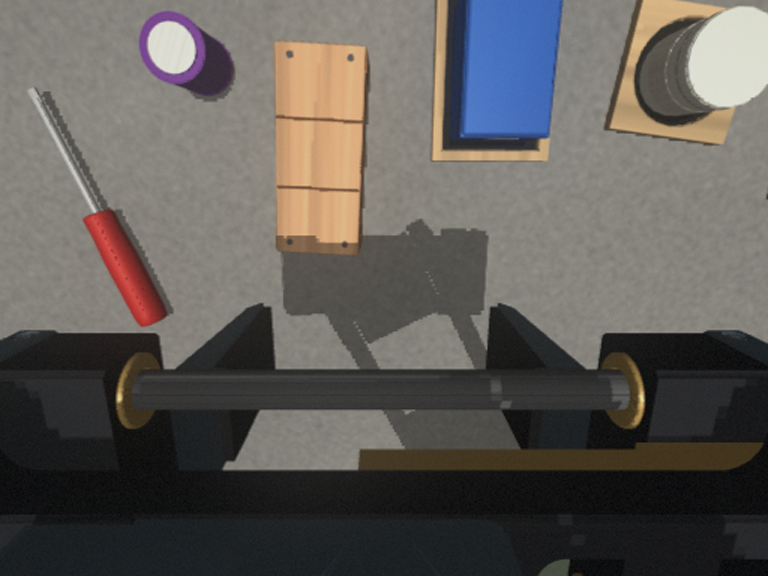

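The blue box stands in the short recess around (510,70). The crate stands free, with corners at (277,41), (368,46), (360,254) and (277,249).

Run:
```python
from h import *
s={"ee_pos":np.array([419.5,226.96,386.22]),"ee_rot":np.array([179.718,.0123,-90.283])}
f=imaging.grab_frame("wrist")
b=ray(f,np.array([[277,41],[368,46],[360,254],[277,249]])/1.5,56,s)[:,:2]
print(b.round(1),b.mean(0),np.hypot(*(b-np.roll(b,1,0)).T), np.degrees(np.arctan2(*(b[0]+b[1]-b[2]-b[3])[::-1])))
b=ray(f,np.array([[460,137],[549,136]])/1.5,60,s)[:,:2]; print("bin near edge",b)
st=telemetry.state();print(st["ee_pos"],st["ee_rot"][2])
```

```text
[[567.8 293.3]
 [564.5 234.4]
 [426.7 242. ]
 [430.7 302.7]] [497.41456738 268.09378189] [137.35694136  58.99233386 138.06931701  60.89190311] -3.553611399822307
bin near edge [[507.83701838 172.82429171]
 [508.16716862 112.76495298]]
[421.67622119 226.15216723 385.75955875] -90.40289741960125
```

Call:
jog_arm(series=[[[20,12,-15],[0,0,-0.05],1],[[40,24,-30],[0,0,-0.055],1],[[60,36,-50],[0,0,-0.055],1],[[76,42,-70],[0,0,-0.055],1],[[76,42,-90],[0,0,-0.055],1]])

```text
time_s: 22.12
ee_pos: [501.8, 268.5, 294.1]
ee_rot: [180.0, 0.0, -93.6]
force: [0.7, 0.4, -1.0]
gripper_width: 91.4
```

Call:
jog_arm(series=[[[0,0,-5],[0,0,0],1],[[0,0,-10],[0,0,0],1],[[0,0,-20],[0,0,0],1],[[0,0,-20],[0,0,0],1],[[0,0,-20],[0,0,0],1]])

```text
time_s: 22.53
ee_pos: [501.8, 268.2, 274.4]
ee_rot: [180.0, 0.0, -93.7]
force: [0.5, -0.9, 0.8]
gripper_width: 91.2
```

Call:
jog_arm(series=[[[-2,0,-20],[0,0,0],1],[[-4,0,-40],[0,0,0],1],[[-4,0,-58],[0,0,0],1],[[-4,0,-70],[0,0,0],1],[[-4,0,-70],[0,0,0],1]])

```text
time_s: 22.95
ee_pos: [497.1, 267.9, 203.2]
ee_rot: [179.8, -0.0, -93.6]
force: [-0.5, -0.2, 0.5]
gripper_width: 91.3
```

Call:
jog_arm(series=[[[0,0,0],[0,0,0],0.8],[[0,0,0],[0,0,0],0.6],[[0,0,0],[0,0,0],0.5],[[0,0,0],[0,0,0],0.5],[[0,0,0],[0,0,0],0.5]], squeeze=40)

```text
time_s: 23.37
ee_pos: [497.4, 268.3, 204.2]
ee_rot: [179.9, 0.1, -93.7]
force: [-0.4, 3.8, 0.4]
gripper_width: 60.8
```

Call:
jog_arm(series=[[[0,0,0],[0,0,0],0.5],[[0,0,0],[0,0,0],0.5],[[0,0,0],[0,0,0],0.5],[[0,0,0],[0,0,0],0.5],[[0,0,0],[0,0,0],0.5]])

```text
time_s: 23.78
ee_pos: [497.3, 268.4, 204.2]
ee_rot: [179.9, 0.1, -93.7]
force: [-0.6, 2.4, -1.9]
gripper_width: 59.8
```

Call:
jog_arm(series=[[[0,0,3],[0,0,0],0.5],[[0,0,10],[0,0,0],0.5],[[0,0,25],[0,0,0],0.5],[[0,0,50],[0,0,0],0.5],[[0,0,75],[0,0,0],0.5]])

```text
time_s: 24.2
ee_pos: [496.7, 267.9, 278.9]
ee_rot: [179.7, -0.1, -93.7]
force: [0.9, 0.9, -7.0]
gripper_width: 59.9
```

Call:
jog_arm(series=[[[0,0,25],[0,0,0.02],0.5],[[0,0,55],[0,0,0.04],0.5],[[0,-10,80],[0,0,0.07],0.5],[[0,-30,90],[0,0,0.07],0.5],[[1,-60,90],[0,0,0.07],0.5]])

```text
time_s: 24.62
ee_pos: [498.0, 208.8, 372.2]
ee_rot: [-179.9, 0.1, -89.5]
force: [1.2, -0.8, -6.8]
gripper_width: 59.7
```

Call:
jog_arm(series=[[[0,-35,0],[0,0,0],0.5],[[0,-70,0],[0,0,0],0.5],[[1,-105,0],[0,0,0],0.5],[[1,-140,0],[0,0,0],0.5],[[1,-175,0],[0,0,0],0.5]])

```text
time_s: 25.03
ee_pos: [498.1, 32.1, 372.0]
ee_rot: [180.0, 0.1, -89.5]
force: [0.5, 0.0, -6.0]
gripper_width: 59.9
```

Call:
jog_arm(series=[[[0,-35,0],[0,0,0],0.5],[[0,-70,0],[0,0,0],0.5],[[1,-105,0],[0,0,0],0.5],[[1,-140,0],[0,0,0],0.5],[[1,-170,0],[0,0,0],0.5]])

```text
time_s: 25.45
ee_pos: [498.2, -140.2, 371.9]
ee_rot: [179.9, 0.1, -89.5]
force: [0.8, 0.3, -7.5]
gripper_width: 60.2
```

Run:
```python
from h import *
imaging.grab_frame("wrist");imaging.grab_frame("wrist")
s,f=grab("wrist"); save(f,"w8",scale=1.5);print(s["time_s"],s["ee_pos"].tolist(),s["ee_rot"].tolist(),s["force"])
```

```text
25.55 [498.56410856156094, -141.84742543367614, 371.80846679005606] [179.9540559362629, -0.046665834640959185, -89.76868629190527] [ 0.54321535  0.77568936 -6.43362173]
```

View pics/w8.png

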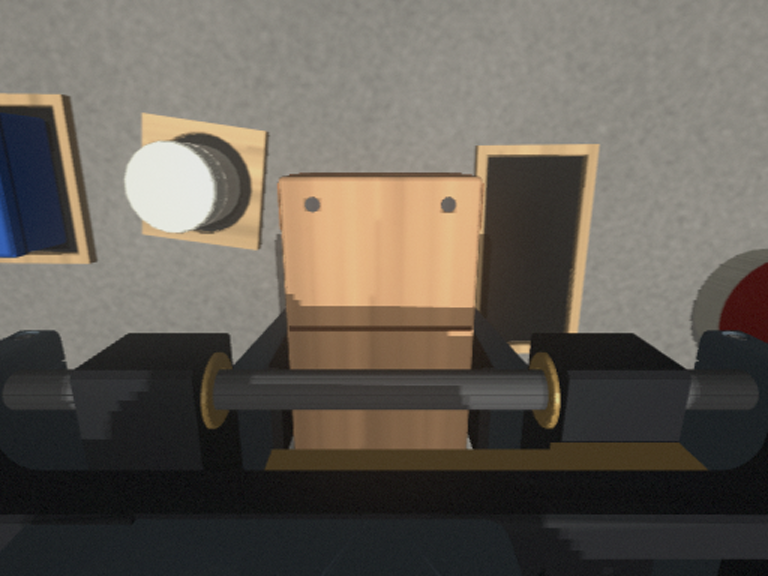

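The crate hangs straight and level at (380,250), with the long tray at (535,245).

Call:
jog_arm(series=[[[0,-30,0],[0,0,0],0.5],[[1,-65,0],[0,0,0],0.5],[[2,-100,0],[0,0,0],0.5],[[2,-121,0],[0,0,0],0.5],[[2,-121,-20],[0,0,0],0.5]])

```text
time_s: 26.02
ee_pos: [501.6, -264.5, 355.0]
ee_rot: [-179.6, -0.3, -89.9]
force: [2.5, -0.6, -6.1]
gripper_width: 60.2
```

Call:
jog_arm(series=[[[0,0,-25],[0,0,0],0.5],[[0,0,-50],[0,0,0],0.5],[[0,0,-75],[0,0,0],0.5],[[0,0,-95],[0,0,0],0.5],[[0,0,-110],[0,0,0],0.5]])

```text
time_s: 26.43
ee_pos: [501.0, -263.0, 242.7]
ee_rot: [-179.8, -0.1, -89.8]
force: [0.4, 0.7, -7.3]
gripper_width: 60.0
```

Call:
jog_arm(series=[[[0,0,-10],[0,0,0],0.5],[[0,0,-18],[0,0,0],0.5],[[0,0,-25],[0,0,0],0.5],[[0,0,-29],[0,0,0],0.5],[[0,0,-30],[0,0,0],0.5]])

```text
time_s: 26.85
ee_pos: [501.1, -262.9, 212.5]
ee_rot: [-179.9, -0.1, -89.8]
force: [0.4, 0.2, -5.9]
gripper_width: 59.7
```

Call:
jog_arm(series=[[[0,0,-1],[0,0,0],0.5],[[0,0,-2],[0,0,0],0.5],[[0,0,-3],[0,0,0],0.5],[[0,0,-4],[0,0,0],0.5],[[0,0,-4.5],[0,0,0],0.5]])

```text
time_s: 27.27
ee_pos: [501.2, -263.0, 208.4]
ee_rot: [-179.8, -0.2, -89.8]
force: [-0.5, 0.3, -0.6]
gripper_width: 59.7
```

Call:
jog_arm(series=[[[0,0,-0.5],[0,0,0],0.5],[[0,0,-1],[0,0,0],0.5],[[0,0,-1],[0,0,0],0.5],[[0,0,-1],[0,0,0],0.5],[[0,0,-1],[0,0,0],0.5]])

```text
time_s: 27.68
ee_pos: [501.3, -262.9, 208.4]
ee_rot: [-179.8, -0.2, -89.8]
force: [-1.8, 1.0, 6.4]
gripper_width: 59.9
```

Call:
jog_arm(series=[[[0,0,0],[0,0,0],0.6],[[0,0,0],[0,0,0],0.8],[[0,0,0],[0,0,0],1],[[0,0,0],[0,0,0],1],[[0,0,0],[0,0,0],1]])

```text
time_s: 28.1
ee_pos: [501.6, -263.1, 208.5]
ee_rot: [-179.7, -0.2, -89.8]
force: [-1.0, -0.0, 0.5]
gripper_width: 83.6
```

Call:
jog_arm(series=[[[0,0,0],[0,0,0],1],[[0,0,15],[0,0,0],1],[[0,0,45],[0,0,0],1],[[0,0,80],[0,0,0],1],[[-5,0,120],[0,0,0],1]])

```text
time_s: 28.52
ee_pos: [496.7, -263.0, 328.6]
ee_rot: [-179.8, -0.1, -89.8]
force: [0.9, -0.2, 0.1]
gripper_width: 91.3
```

Call:
jog_arm(series=[[[-30,25,30],[0,0,0],1],[[-60,50,60],[0,0,0],1],[[-90,75,90],[0,0,0],1],[[-115,100,110],[0,0,0],1],[[-125,130,120],[0,0,0],1]])

```text
time_s: 28.93
ee_pos: [374.9, -141.8, 445.9]
ee_rot: [-179.7, -0.2, -89.9]
force: [0.5, 0.8, -0.3]
gripper_width: 91.1
```

Run:
```python
from h import *
imaging.grab_frame("wrist");imaging.grab_frame("wrist")
s,f=grab("wrist"); save(f,"w9",scale=1.5); print(s["time_s"],s["ee_pos"].tolist(),s["ee_rot"].tolist())
print(proj(f,[[500.5,-263.3,60],[507,-142,60],[556,-3,60],[557,140,60]],s)*1.5)
f=imaging.grab_frame("scene"); save(f,"s9",(130,120,380,340),3)
```

```text
29.0333 [374.16108223817463, -139.3827938924154, 447.1911147948553] [-179.52568105391123, -0.1938722875765494, -89.65639552685106]
[[535.08492239  99.09905004]
 [382.96049066  89.25233407]
 [200.85636466  18.49773447]
 [ 11.93123367  15.57892459]]
```

View pics/w9.png

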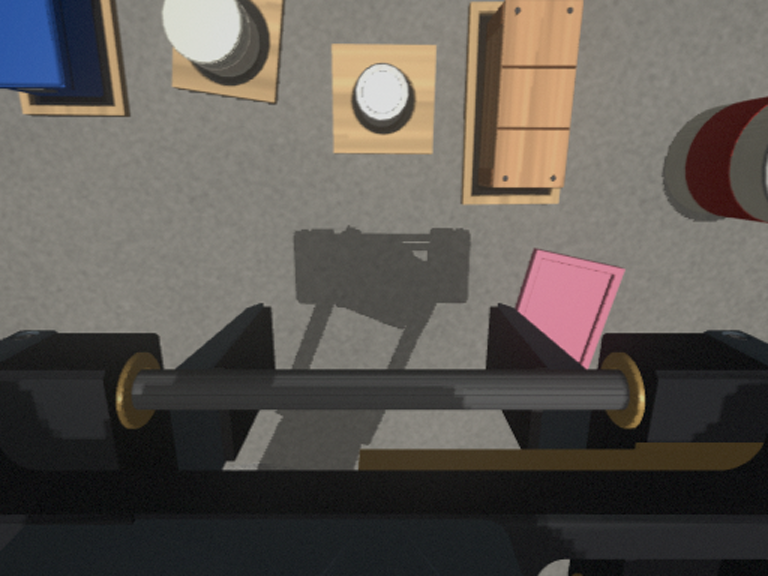

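View pics/s9.png

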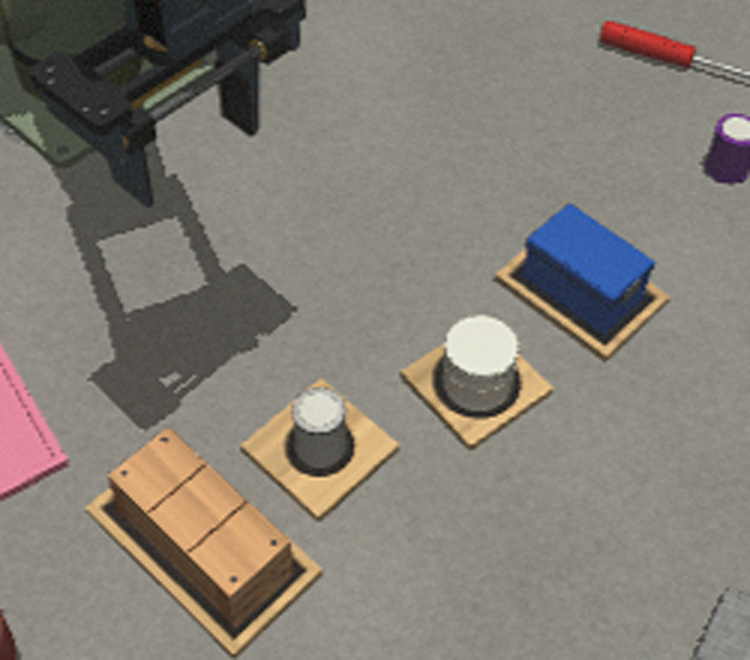

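All four stand in their recesses. In the scene crop the crate is at (205,530), the tin at (320,425), the tub at (480,365) and the box at (590,260). One last numeric check before handing in.

Call:
jog_arm(series=[[[0,0,0],[0,0,0],1],[[0,0,0],[0,0,0],1],[[0,0,0],[0,0,0],1],[[0,0,0],[0,0,0],1],[[0,0,0],[0,0,0],1]])

```text
time_s: 29.55
ee_pos: [376.8, -142.1, 444.2]
ee_rot: [-179.8, -0.2, -89.7]
force: [-0.2, 0.9, 0.6]
gripper_width: 91.3
```

Run:
```python
from h import *
f=imaging.grab_frame("scene")
c=lambda p:(np.array(p,float)+.5)/3+[130,120]-.5
for n,p,t in(("tin",[[320,410]],(507,-142)),("tub",[[482,346]],(556,-3)),("bin",[[570,205],[655,265],[617,299],[526,240]],(557,140)),("crate",[[167,430],[292,547],[230,598],[110,478]],(500.5,-263.3))):
    b=ray(f,c(p),60)[:,:2].mean(0); print(n,b.round(1),(b-t).round(1))
s=telemetry.state(); print(s["time_s"],s["qvel"].round(2),s["force"])
env.job_done()
```

```text
tin [ 507.  -140.7] [-0.   1.3]
tub [557.8  -4.3] [ 1.8 -1.3]
bin [560.  138.6] [ 3.  -1.4]
crate [ 505.4 -265.6] [ 4.9 -2.3]
29.6 [ 0.15 -0.4   0.14  0.    0.1  -0.02] [-0.00317556  0.05432839 -0.18772276]
the job is handed in; nothing more can be done
```

I took the stack apart from the top down and set the tin, tub, blue box and crate each in its own plywood tray. Each one touched the recess floor before I opened the fingers. I handed the job in at about 29.6 s, with no verdict reported.

The last pictures show all four upright inside their recesses. By the scene camera, the offsets from the tray centres are:

| Container | Offset (mm) | Limit (mm) |
|---|---|---|
| Tin | 1.3 | 13 |
| Tub | 2.2 | 13 |
| Blue box | 3.3 | 13 |
| Crate | 5.4 | 13 |

- **Disagreement:** the crate's 5 mm offset disagrees with the arm's reading at release, which was within about 1 mm of the tray centre. The scene corners were picked by eye, so they are less certain.
- **Not measured:** I judged height and tilt from the seating forces and the pictures. The paint can, tape roll, brush and screwdriver were not re-measured; I saw no contact with them or with the purple tin and pink tray.
- **At the end:** the arm was still and clear of everything.

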